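# Change the anti-scale cartridge of the steam iron

## Robot

A 6-joint arm with a two-finger parallel gripper is mounted at the origin on a cart in front of the work surface, level with it; the furniture and walls round the work are solid. World frame = base frame: x ahead of the robot, y to its left, z up, the work surface at z = 0. Lengths are in mm, angles in rad, forces in N, time in s.
With the tool pointing down it reaches from about 275 to 875 mm from the base axis. Payload 12.5 kg.
Tool frame: the origin (TCP) lies between the finger pads; the fingertips stand 14 mm ahead of it and the grasp point (between the pads) lies 5 mm behind it; z points along the fingers, y is the line along which they close (so a half turn about z gives the same grasp; the last joint's range is limited). The gripper opens to 85 mm and grips with 20 to 120 N. Pads are 22 mm wide; open, the fingers measure 114 mm over their backs; the gripper's body (76 mm by 85 mm) begins 54 mm behind the grasp point. The pads swing forward as they close: fully open they stand 13 mm farther back than shut.
Start: joints at [1.217, 0.351, 1.652, -0, 1.139, -0.085], TCP at [146.035, 530.244, 245.29] pointing down, gripper open.
Joint ranges: [-2.75, 2.75], [-0.79, 2.1], [0.01, 2.65], [-1.57, 4.71], [0.07, 3.14], [-2.87, 2.87]. Speed limits (rad/s): [2.22, 2.22, 2.79, 3.14, 3.14, 3.14].

## Interface

Orientations are given as [roll, pitch, yaw] about the fixed x, y, z axes, in that order (R = Rz(yaw) Ry(pitch) Rx(roll)).
In Python, from cell import r, vision, workorder gives the robot as it stands.
- The arm moves only by the tool servo_tool, never from a script. Its arguments are lists of equal length, an entry for each row: "travel": the shift along the tool's x, y, z in cm, a list of three; "yaw": the turn about the tool's z in degrees. A call has 1 to 5 rows; each row shifts and turns the commanded pose from where the row before left it, along the tool's axes as they then stand; what a row does not reach is not made up. A row lasts 1/12 s, in which the tool goes at most 41.7 mm and 7.16 degrees, less where a joint would pass 70% of its speed; a pose out of reach is approached as far as the arm can. A call is refused whole if a number of a shift passes 4.17 or a number of a turn 7.16, either way. A call with a gripper value outside its range is refused whole. "jaw" is the opening, from -1 (shut) to 1 (fully open), set as the call begins (left out, the last holds). The fingers move at their own pace and stop on an object; "force" is the grip in N (left out, the last holds). Time passes only in rows, so rows that do not move let the fingers close. It gives the time, the measured TCP pose, the force, the opening and the grip force at its end, in the units of the state.
- r.get_obs(): the state, without advancing time (a new reading comes with each control period).
- vision.grab_frame(name): name is "scene" or "top"; returns the picture (480x640x3 uint8, blue, green, red); there is no depth.
- vision.get_calibration(name): a dict with "K" (3x3 intrinsics, pixels), "origin" and "orientation" of the camera in the world. Camera axes: x right, y up, looking along -z (the intrinsics and any distortion apply to the point x, -y, -z); pixel columns grow to the right and rows downward; lengths in mm; the calibration is good to about 2 mm. A picture is of the moment at which its call begins. get_calibration takes no time and is no camera call.
- workorder.hand_in(): hands the job in; it is judged then, once.
The state is a dict: "time": time; "joint_positions": joint angles; "dq": joint speeds; "joint_efforts": joint torques, N m; "ee_pos": TCP position; "eef_rot": TCP orientation; "wrist_force": force on the tool from outside, world axes, zero at the start; "torque": the same for the moment, N m; "opening": finger opening in mm; "gripper_force": force on a finger pad.
Only numpy, scipy, OpenCV 4.12 (cv2) and the standard library are available. Lean on these libraries where they do the work, as an engineer would, in place of code of your own. Each camera call takes 0.05 s, during which the arm holds its last target. There are 200 camera calls.

## Task

Change the anti-scale cartridge in the water tank of the steam iron's base: the fresh blue one stands at the back of the bamboo rack, hemmed in by the spray bottle and the starch can, so first move those two out and stand them both on the grey drying mat. Take the spent brown cartridge out of the tank and stand it in the small orange tray, then lower the blue one into the emptied port until it is fully down. Finally put the spray bottle and the can back, each in its own opening of the rack; keep everything upright and do not disturb the dropper bottle and the dark mug.

Things in the scene. Friction and masses are not known exactly. Their poses are not given: they have to be found in the camera images.
- rack: fixed two-deck bamboo rack, 124 x 206 x 46 mm; origin: centre of underside, x away from the robot, y left. Things stand on the lower deck, z = 6 mm; the upper deck (z 36 to 46) has openings: 106 (x) by 66 (y) mm at x 0, y +62 for the spray bottle; round 60 mm at x -10, y -59 for the can; round 44 mm at x +30, y 0 for the fresh cartridge. Clothes pegs fixed on its front right edge, 12 mm high.
- steam_station: fixed base of a steam iron: teal water tank in front, white housing and the iron behind. Origin: underside, straight below the port; x points back to the iron. The tank's top, z = 90 mm, reaches 67 mm to the front and 78 mm to each side of the round cartridge port (44 mm wide, white lip 2 mm high, floor at z = 46). Iron: tip 75 mm behind the port, handle from 120 mm behind it, up to z = 215.
- mat: grey ribbed drying mat, fixed, 124 (x) x 220 (y) x 3 mm, the side area; origin: centre of its underside.
- tray: small orange square tray, fixed, 110 x 110 mm, walls 4 mm thick and 20 mm high, floor 4 mm thick; origin: centre of its underside.
- fresh_cartridge: fresh cartridge, blue with white rings: a cylinder 34 mm across and 46 mm high, on top of it a round grip 24 mm across up to z = 68 mm; origin: centre of its underside, z up; about 60 g. Starts in the 44 mm opening of the rack.
- spent_cartridge: spent cartridge, same shape and size, brown; about 80 g; origin: centre of its underside. Starts fully down in the tank's port (origin 46 mm above the base's), its grip standing out above the tank.
- spray_bottle: white trigger spray bottle, 262 mm high, 0.25 to 0.37 kg; origin on its underside, y axis to the nozzle. Foot x -25 to 25, y -56 to 37 mm; trigger head z 216 to 262, 30 mm wide in x, y -28 to 46 (nozzle to 60): grip it there across x, fingertips above z = 218; the neck below slopes, 42 mm wide. Starts nozzle to the rack's back, its y along the rack's x, origin 9.5 mm behind the opening's centre.
- starch_can: wine-red aerosol can of ironing starch with a pale band and a white cap: 48 mm across up to z = 126 mm, cap 38 mm across from there to z = 165 mm; 0.15 to 0.29 kg; origin: centre of its underside. Starts in the 60 mm opening of the rack.
- dropper_bottle: small brown dropper bottle with a black rubber top, 34 mm across, 102 mm high, loose; a bystander; origin: centre of its underside.
- dark_mug: dark mug with white foot, 82 mm wide, 97 mm high, loose; a bystander; origin: centre of its underside with the handle counted.
Not all that is in view belongs to the job. Of the things that look like the fresh_cartridge, the middle-sized one is meant.

How it is judged (in metres and radians):
On the way, in this order (a step that is already met when the one before it is completed fails the run):
1. the spray bottle and the starch can both stand upright on the mat, let go (x of spray_bottle in the frame of mat between -0.055 and 0.055 m and y of spray_bottle in the frame of mat between -0.105 and 0.105 m and z of each of spray_bottle, starch_can in the frame of mat below 0.01 m and angle between each of spray_bottle, starch_can's own z axis and vertical below 0.12 rad and contact force between the fingers and spray_bottle below 0.5 N and x of starch_can in the frame of mat between -0.055 and 0.055 m and y of starch_can in the frame of mat between -0.105 and 0.105 m and contact force between the fingers and starch_can below 0.5 N), for 0.2 s.
2. the fresh cartridge is fully down in the port of the tank and the spent one stands in the tray, both let go (horizontal distance between fresh_cartridge and steam_station below 0.008 m and z of fresh_cartridge in the frame of steam_station below 0.051 m and angle between each of fresh_cartridge, spent_cartridge's own z axis and vertical below 0.12 rad and contact force between the fingers and fresh_cartridge below 0.5 N and x of spent_cartridge in the frame of tray between -0.045 and 0.045 m and y of spent_cartridge in the frame of tray between -0.045 and 0.045 m and z of spent_cartridge in the frame of tray below 0.012 m and contact force between the fingers and spent_cartridge below 0.5 N), for 0.2 s.
At the end, for the whole second after the job is handed in: Blue cartridge fully down in the port (8 mm, 5 mm in height), brown one standing in the tray, spray bottle in the rack's rectangular opening, starch can in its 60 mm opening, both down on the lower deck (10 to 15 mm); all upright within 0.12 rad and at rest (all of step 2 and x of spray_bottle in the frame of rack between -0.022 and 0.022 m and y of spray_bottle in the frame of rack between 0.048 and 0.076 m and z of each of spray_bottle, starch_can in the frame of rack below 0.012 m and angle between each of spray_bottle, starch_can's own z axis and vertical below 0.12 rad and x of starch_can in the frame of rack between -0.021 and 0.001 m and y of starch_can in the frame of rack between -0.07 and -0.048 m and linear speed of each of fresh_cartridge, spent_cartridge, spray_bottle, starch_can below 0.02 m/s); the robot touches nothing.
It fails at once if the dropper bottle or the dark mug is shifted by more than 30 mm (distance of any of dropper_bottle, dark_mug from where it was at the start of the episode above 0.03 m).
It fails at once if the spray bottle, the can or a cartridge is tipped over (angle between any of spray_bottle, starch_can, fresh_cartridge, spent_cartridge's own z axis and vertical above 0.7 rad).
It also fails if it takes over 141 s, if anything falls off the work surface, if the arm or the gripper's body presses on something with over 40 N, if the wrist force passes 120 N, or if a joint passes its speed limit or range.

## Working session

There is one attempt and no reset: what is moved stays moved. The work goes in short steps, Python scripts to look and compute and a tool call to move; the robot and the scene stay as the last step left them, time stands still between calls to the robot, and variables do not carry over. Pictures are saved under pics/ and viewed, at most 14 in all, crops included, and the job is handed in when it is done.

Besides the shell and the picture viewer there is one more tool, called after "Call:" by a JSON object that holds its "api" and its "payload". servo_tool: Moves the arm, as the interface text tells. Its arguments: {"type":"object","properties":{"travel":{"type":"array","items":{"type":"array","items":{"type":"number"}}},"yaw":{"type":"array","items":{"type":"number"}},"jaw":{"type":"number"},"force":{"type":"number"}},"required":["travel","yaw"]}

```bash
ls; mkdir -p pics
python3 - <<'E'
from cell import r, vision, workorder
import cv2
for n in("scene","top"):
    cv2.imwrite(f"pics/{n}0.png",vision.grab_frame(n)); print(vision.get_calibration(n))
print(r.get_obs())
E
```

```text
pics
{'K': array([[534.7721251 ,   0.        , 326.51280417],
       [  0.        , 534.7721251 , 241.95227747],
       [  0.        ,   0.        ,   1.        ]]), 'origin': array([ 965.08128712, -359.1603293 ,  785.92103839]), 'orientation': array([ 0.65038075, -0.00657901,  1.05139216])}
{'K': array([[545.39877377,   0.        , 320.45928956],
       [  0.        , 545.39877377, 235.00838508],
       [  0.        ,   0.        ,   1.        ]]), 'origin': array([ 348.72005605,  -92.75377111, 1055.38564548]), 'orientation': array([ 0.14648071,  0.00925276, -1.5497417 ])}
{'time': 0.1, 'joint_positions': array([ 1.21740291e+00,  3.51180425e-01,  1.65230686e+00, -1.53166203e-05,
        1.13908409e+00, -8.46127357e-02]), 'dq': array([-2.79161695e-04, -4.10755073e-05, -1.01209642e-03,  3.89313591e-04,
       -3.88820060e-04, -5.83463987e-04]), 'joint_efforts': array([ 2.55038067e-04, -5.06830394e+01, -2.91873783e+01, -9.30196506e-05,
        2.67572854e-03, -1.42239423e-05]), 'ee_pos': array([145.95279876, 530.01648243, 244.83353701]), 'eef_rot': array([-3.14061626e+00, -6.88582620e-05,  2.87281835e+00]), 'wrist_force': array([0.13082985, 0.27717265, 0.06522505]), 'torque': array([ 0.03049635, -0.00259034,  0.00195564]), 'gripper_force': 0.0, 'opening': 85.15884487070387}
```

View pics/scene0.png

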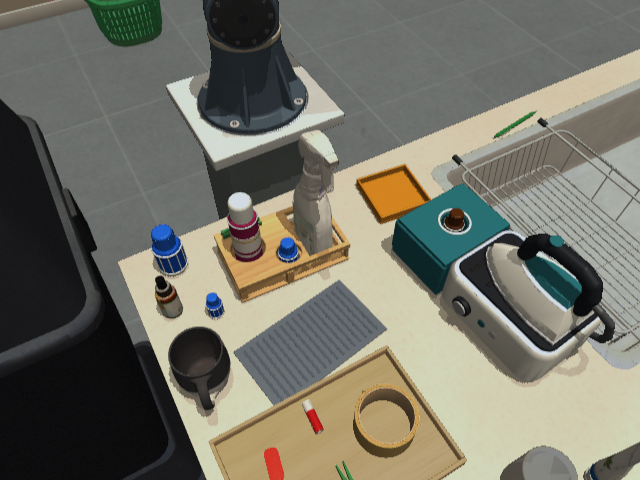

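View pics/top0.png

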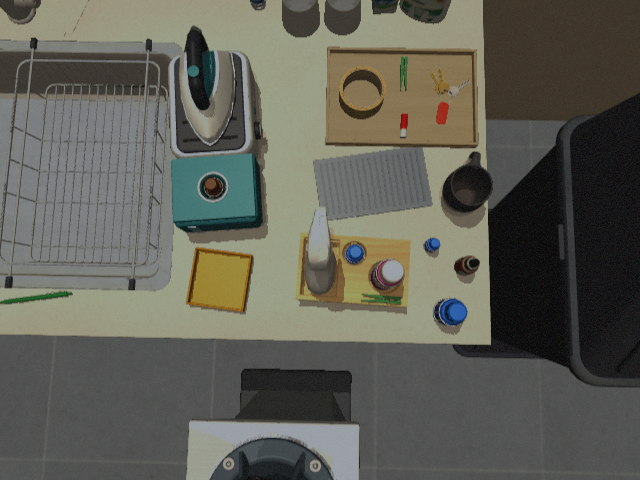

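The scene view shows the rack with the spray bottle (315,190), the can (243,225) and a blue cartridge (288,248). The top view shows the tank port at (213,187), the mat at (373,183), the tray at (220,280) and the mug at (467,187).

There are three blue candidates in the top view: a large one (451,312), one in the rack (355,253) and a small one (432,245). The rack one fits, because it is middle-sized and sits in the rack's 44 mm opening. I'll confirm this in an enlarged crop and measure.

```bash
cat > h.py <<'E'
import numpy as np, cv2
from cell import r, vision, workorder
from scipy.spatial.transform import Rotation as Ro
C={n:vision.get_calibration(n) for n in("scene","top")}
def ray(n,u,v):
    c=C[n];K=c["K"];d=np.array([(u-K[0,2])/K[0,0],-(v-K[1,2])/K[1,1],-1])
    return c["origin"],Ro.from_euler("xyz",c["orientation"]).apply(d)
def onz(n,u,v,z):
    o,d=ray(n,u,v);return (o+d*(z-o[2])/d[2])[:2].round(1)
def proj(n,p):
    c=C[n];q=Ro.from_euler("xyz",c["orientation"]).inv().apply(np.array(p,float)-c["origin"])
    return (c["K"]@np.array([q[0],-q[1],-q[2]])/-q[2])[:2].round(1)
def tri(a,b):
    (o1,d1),(o2,d2)=ray("scene",*a),ray("top",*b)
    s=np.linalg.lstsq(np.c_[d1,-d2],o2-o1,rcond=None)[0]
    p,q=o1+d1*s[0],o2+d2*s[1];return ((p+q)/2).round(1),np.linalg.norm(p-q).round(1)
def blobs(img,lo,hi,amin=60):
    h=cv2.cvtColor(img,cv2.COLOR_BGR2HSV);m=cv2.inRange(h,lo,hi)
    cs=cv2.findContours(m,cv2.RETR_EXTERNAL,cv2.CHAIN_APPROX_NONE)[0]
    return sorted([c for c in cs if cv2.contourArea(c)>amin],key=cv2.contourArea)[::-1]
E
python3 - <<'E'
from h import *
I={n:cv2.imread(f"pics/{n}0.png") for n in C}
R={"blue":((105,140,80),(125,255,255)),"orange":((8,150,120),(24,255,255)),"teal":((80,100,50),(95,255,255)),"grey":((100,10,80),(125,60,160)),"brown":((4,120,30),(14,255,160)),"wine":((165,100,50),(179,255,200))}
for n in C:
  for k,(lo,hi) in R.items():
    for c in blobs(I[n],lo,hi)[:4]:
        b=cv2.boundingRect(c);q=cv2.minAreaRect(c);print(n,k,cv2.contourArea(c),b,np.round(cv2.boxPoints(q)).astype(int).tolist())
a=cv2.resize(I["scene"][180:340,130:400],None,fx=2.9,fy=2.9,interpolation=2)
cv2.imwrite("pics/crop_s.png",a)
a=cv2.resize(I["top"][140:330,150:500],None,fx=2.28,fy=2.28,interpolation=2)
cv2.imwrite("pics/crop_t.png",a)
E
```

```text
scene blue 623.5 (151, 224, 30, 32) [[142, 236], [164, 219], [183, 245], [162, 261]]
scene blue 227.0 (279, 238, 19, 21) [[274, 243], [290, 235], [299, 253], [283, 261]]
scene blue 159.5 (206, 293, 15, 17) [[204, 294], [219, 292], [221, 307], [207, 309]]
scene blue 82.0 (169, 256, 12, 16) [[169, 258], [176, 256], [181, 269], [174, 272]]
scene orange 1836.0 (357, 164, 74, 54) [[357, 179], [417, 159], [431, 201], [371, 221]]
scene teal 4963.0 (397, 184, 113, 92) [[395, 221], [469, 168], [511, 227], [437, 279]]
scene teal 1353.5 (528, 257, 54, 52) [[520, 271], [537, 249], [586, 288], [569, 310]]
scene teal 110.0 (549, 236, 15, 11) [[549, 236], [563, 236], [563, 246], [549, 246]]
scene grey 8783.5 (234, 281, 152, 124) [[234, 352], [348, 274], [388, 332], [274, 411]]
scene grey 681.0 (209, 105, 93, 25) [[209, 116], [301, 104], [303, 123], [211, 134]]
scene grey 208.5 (289, 77, 16, 24) [[288, 79], [302, 76], [306, 99], [293, 102]]
scene brown 210.5 (445, 209, 19, 20) [[445, 209], [463, 209], [463, 228], [445, 228]]
scene wine 217.5 (229, 221, 30, 18) [[229, 226], [257, 221], [260, 236], [2
[... 602 characters left out ...]
69.5 (171, 154, 87, 73) [[169, 160], [254, 154], [258, 221], [173, 227]]
top teal 129.5 (206, 51, 9, 32) [[206, 82], [206, 51], [214, 51], [214, 82]]
top teal 89.5 (188, 66, 11, 11) [[188, 66], [198, 66], [198, 76], [188, 76]]
top grey 115.0 (27, 100, 17, 38) [[26, 136], [30, 99], [44, 100], [40, 137]]
top grey 82.0 (25, 136, 15, 20) [[24, 154], [27, 136], [40, 138], [37, 156]]
top grey 79.0 (38, 173, 8, 28) [[37, 200], [39, 173], [46, 173], [44, 200]]
top grey 77.0 (64, 173, 9, 28) [[63, 200], [66, 172], [72, 173], [70, 201]]
top brown 131.0 (204, 178, 17, 17) [[203, 178], [219, 177], [220, 193], [205, 195]]
top brown 121.5 (436, 101, 13, 24) [[435, 123], [439, 100], [449, 102], [445, 125]]
```

View pics/crop_s.png

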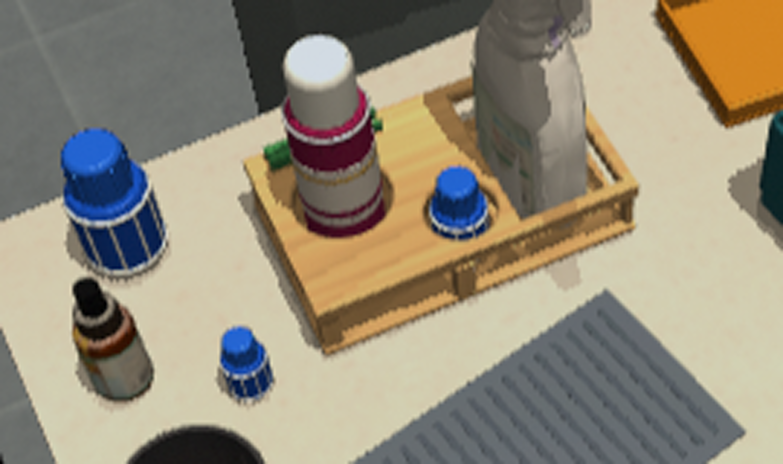

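View pics/crop_t.png

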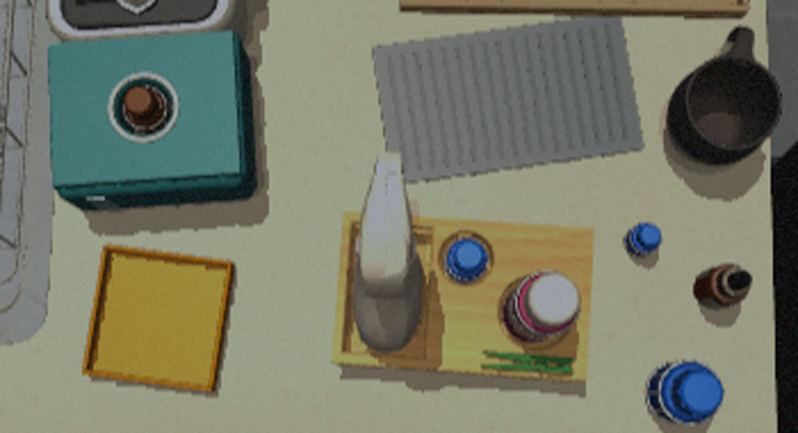

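Confirmed: the rack one, crop (467,258), is the middle-sized one. The other two stand loose on the table. Next I'll turn the pixels into poses.

Run:
```python
from h import *
I={n:cv2.imread(f"pics/{n}0.png") for n in C}
t=lambda p:(150+p[0]/2.28,140+p[1]/2.28); s=lambda p:(130+p[0]/2.9,180+p[1]/2.9)
def show(name,P,f,n,z):
    Q=[onz(n,*f(p),z) for p in P];print(name,n,[q.tolist() for q in Q],"c",np.mean(Q,0).round(1),"sides",[np.linalg.norm(Q[i]-Q[i-1]).round() for i in range(len(Q))],"ang",[np.degrees(np.arctan2(*(Q[i]-Q[i-1])[::-1])).round(1) for i in range(len(Q))])
i=lambda p:p
show("rack",[(345,212),(594,229),(586,371),(333,360)],t,"top",46)
show("rack",[(248,163),(322,315),(638,188),(580,75)],s,"scene",46)
show("mat",[(373,46),(624,17),(643,150)],t,"top",3)
# mat fit
for n,lo,hi in(("scene",(95,8,70),(130,70,170)),("top",(90,0,60),(150,40,150))):
    h=cv2.cvtColor(I[n],cv2.COLOR_BGR2HSV);m=cv2.inRange(h,lo,hi);m=cv2.morphologyEx(m,cv2.MORPH_CLOSE,np.ones((5,5)))
    for c in cv2.findContours(m,0,1)[0]:
        b=cv2.boundingRect(c)
        if 6000<cv2.contourArea(c)<12000: show("matq",cv2.approxPolyDP(cv2.convexHull(c),9,True)[:,0].tolist(),i,n,3)
show("tray",[(106,245),(235,262),(216,391),(84,374)],t,"top",20)
show("tray",[[357,179],[405,165],[431,201],[380,221]],i,"scene",20)
show("tank",[(50,47),(240,32),(241,186),(56,188)],t,"top",90)
# port lip: white ring
for n,(x,y) in(("top",(213,187)),("scene",(455,220))):
    h=cv2.cvtColor(I[n],cv2.COLOR_BGR2HSV)[y-22:y+22,x-22:x+22];m=cv2.inRange(h,(0,0,150),(180,70,255))
    c=max(cv2.findContours(m,0,1)[0],key=lambda c:cv2.boundingRect(c)[2]);e=cv2.fitEllipse(cv2.convexHull(c));print("lip",n,e,onz(n,e[0][0]+x-22,e[0][1]+y-22,92))
for n,lst in(("top",{"cap":(555,297,165),"fresh":(467,254,68),"spent":(140,99,114),"drop":(739,277,102)}),("scene",{"cap":(320,60,165),"fresh":(457,178,68),"drop":(86,288,102)})):
    for k,(u,v,z) in lst.items(): print(k,n,onz(n,*(t if n=="top" else s)((u,v)),z))
print("spent scene",onz("scene",456,212,114), "nozzle", tri((337,163),(320,209)))
print("mug rims",onz("top",467,187,97),onz("scene",198,352,97))
```

```text
rack top [[500.5, -44.4], [490.5, -248.5], [375.0, -241.7], [379.6, -37.8]] c [ 436.4 -143.1] sides [np.float64(121.0), np.float64(204.0), np.float64(116.0), np.float64(204.0)] ang [np.float64(-3.1), np.float64(-92.8), np.float64(176.6), np.float64(88.7)]
rack scene [[372.3, -238.3], [493.2, -244.1], [504.2, -43.2], [409.8, -28.7]] c [ 444.9 -138.6] sides [np.float64(213.0), np.float64(121.0), np.float64(201.0), np.float64(96.0)] ang [np.float64(-100.1), np.float64(-2.7), np.float64(86.9), np.float64(171.3)]
mat top [[654.1, -62.9], [684.3, -281.9], [566.0, -297.4]] c [ 634.8 -214.1] sides [np.float64(251.0), np.float64(221.0), np.float64(119.0)] ang [np.float64(69.4), np.float64(-82.1), np.float64(-172.5)]
matq scene [[535.5, -82.5], [653.2, -64.5], [676.0, -278.3], [568.9, -296.0]] c [ 608.4 -180.3] sides [np.float64(216.0), np.float64(119.0), np.float64(215.0), np.float64(109.0)] ang [np.float64(98.9), np.float64(8.7), np.float64(-83.9), np.float64(-170.6)]
tray top [[472.5, 157.1], [460.3, 48.0], [352.9, 59.5], [364.6, 169.5]] c [412.6 108.5] sides [np.float64(109.0), np.float64(
[... 476 characters left out ...]
loat64(115.0), np.float64(153.0), np.float64(126.0), np.float64(146.0)] ang [np.float64(5.9), np.float64(-84.3), np.float64(-177.4), np.float64(91.7)]
lip top ((21.180580139160156, 21.28338623046875), (28.70301055908203, 30.90384292602539), 82.3760757446289) [576.  117.3]
lip scene ((21.43247413635254, 23.077301025390625), (25.82015037536621, 34.080570220947266), 106.2058334350586) [576.7 116.3]
cap top [ 424.1 -202.1]
fresh top [ 465.2 -143.8]
spent top [576.  114.1]
drop top [ 447.6 -350.8]
cap scene [ 421.7 -197.4]
fresh scene [ 459.9 -140.5]
drop scene [ 452.7 -353.6]
spent scene [574.8 115.6] nozzle (array([506.1, -79. , 260.4]), np.float64(5.4))
mug rims [ 582.2 -342.1] [ 591.7 -347.3]
```

Measured poses:

| Item | Position (mm) | Yaw |
|---|---|---|
| Rack centre | (436,-142) | -2.9° |
| Bottle origin | (448,-81) | as rack |
| Can | (423,-200) | – |
| Fresh cartridge | (466,-143) | – |
| Port | (576,117) | – |
| Tray | (414,109) | – |
| Mat | (608,-180) | 7.5° |

The two views agree, and the sizes match those given. Now I'll move to the bottle.

Call:
{"api": "servo_tool", "payload": {"travel": [[0,0,-3],[0,0,-3],[0,0,-3]], "yaw": [-6.25,-6.25,0], "jaw": 1, "force": 40}}

```text
time: 0.35
ee_pos: [145.9, 529.9, 336.0]
eef_rot: [-3.14, -0.0, 3.098]
wrist_force: [0.7, -0.2, 0.4]
opening: 85.3
gripper_force: 0.0
```

Call:
{"api": "servo_tool", "payload": {"travel": [[-1.84,-3.3,0],[-1.84,-3.3,0],[-1.84,-3.3,0],[-1.84,-3.3,0],[-1.84,-3.3,0]], "yaw": [0,0,0,0,0]}}

```text
time: 0.77
ee_pos: [229.7, 359.1, 335.0]
eef_rot: [-3.141, -0.0, 3.092]
wrist_force: [1.9, -0.9, -0.3]
opening: 85.3
gripper_force: 0.0
```

Call:
{"api": "servo_tool", "payload": {"travel": [[-2,-3.55,0],[-2,-3.55,0],[-2,-3.55,0],[-2,-3.55,0],[-2,-3.55,0]], "yaw": [0,0,0,0,0]}}

```text
time: 1.18
ee_pos: [320.6, 176.6, 335.3]
eef_rot: [3.141, 0.0, 3.091]
wrist_force: [1.2, -0.3, -0.4]
opening: 84.9
gripper_force: 0.0
```

Call:
{"api": "servo_tool", "payload": {"travel": [[-2,-3.55,0],[-2,-3.55,0],[-2,-3.55,0],[-2,-3.55,0],[-2,-3.55,0]], "yaw": [0,0,0,0,0]}}

```text
time: 1.6
ee_pos: [411.6, -6.0, 335.3]
eef_rot: [3.141, 0.0, 3.091]
wrist_force: [1.0, 0.4, 0.1]
opening: 85.5
gripper_force: 0.0
```

Call:
{"api": "servo_tool", "payload": {"travel": [[-2,-3.55,0],[-2,-3.55,0],[0,0,0]], "yaw": [0,0,0]}}

```text
time: 1.85
ee_pos: [449.5, -81.7, 334.7]
eef_rot: [-3.14, -0.0, 3.087]
wrist_force: [0.1, 0.7, -0.8]
opening: 85.5
gripper_force: 0.0
```

```bash
cat >> h.py <<'E'
def go(x,y,z):
    "print the shift to a world point in tool axes, cm"
    o=r.get_obs();d=Ro.from_euler("xyz",o["eef_rot"]).inv().apply(np.array([x,y,z])-o["ee_pos"])/10
    print("at",o["ee_pos"].round(1),"rot",o["eef_rot"].round(3),"shift cm",d.round(2),"rows@4cm",(np.linalg.norm(d)/4).round(1))
E
python3 - <<'E'
from h import *
f=vision.grab_frame("scene");cv2.imwrite("pics/s1.png",cv2.resize(f[60:300,200:440],None,fx=2.5,fy=2.5))
go(446.6,-80.5,243)
E
```

```text
at [448.3 -79.3 334.6] rot [ 3.142e+00 -1.000e-03  3.087e+00] shift cm [ 0.15 -0.13  9.16] rows@4cm 2.3
```

View pics/s1.png

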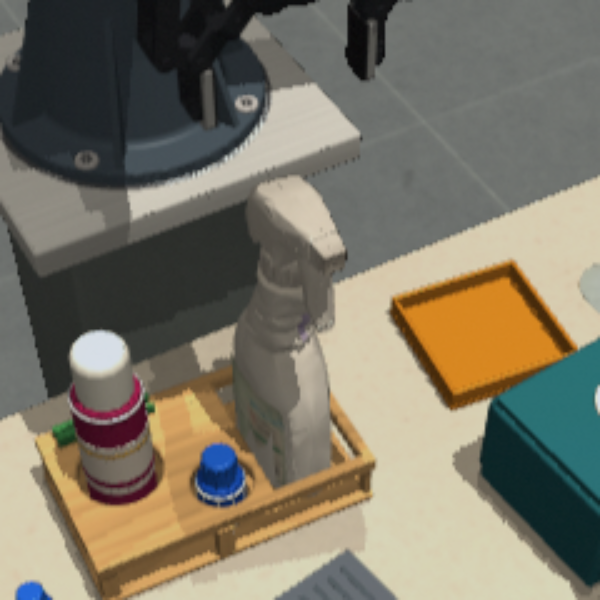

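The fingers, crop (210,100) and (370,45), straddle the bottle head (300,220). Descend and grip.

Call:
{"api": "servo_tool", "payload": {"travel": [[0.1,0,2.5],[0,0,2.5],[0,0,2],[0,0,1.6],[0,0,0.5]], "yaw": [0,0,0,0,0]}}

```text
time: 2.32
ee_pos: [445.3, -75.6, 242.1]
eef_rot: [3.141, -0.004, 3.092]
wrist_force: [-0.1, 0.8, 0.0]
opening: 85.2
gripper_force: 0.0
```

Call:
{"api": "servo_tool", "payload": {"travel": [[0,0,0],[0,0,0],[0,0,0],[0,0,0],[0,0,0]], "yaw": [0,0,0,0,0], "jaw": -1, "force": 40}}

```text
time: 2.73
ee_pos: [447.1, -76.8, 245.2]
eef_rot: [-3.141, 0.002, 3.091]
wrist_force: [0.3, -1.6, 5.0]
opening: 29.1
gripper_force: 38.9
```

Call:
{"api": "servo_tool", "payload": {"travel": [[0,0,0],[0,0,0],[0,0,0],[0,0,0],[0,0,0]], "yaw": [0,0,0,0,0]}}

```text
time: 3.15
ee_pos: [447.2, -77.0, 245.2]
eef_rot: [-3.141, 0.002, 3.091]
wrist_force: [-0.8, -0.1, 6.3]
opening: 29.2
gripper_force: 39.5
```

Call:
{"api": "servo_tool", "payload": {"travel": [[0,0,-1],[0,0,-1.5],[0,0,-2],[0,0,-2],[0,0,-1.5]], "yaw": [0,0,0,0,0], "force": 60}}

```text
time: 3.57
ee_pos: [446.6, -76.7, 326.2]
eef_rot: [-3.142, 0.001, 3.091]
wrist_force: [-0.8, 0.6, -2.8]
opening: 28.9
gripper_force: 59.2
```

Call:
{"api": "servo_tool", "payload": {"travel": [[0,0,-1],[0,0,0],[0,0,0]], "yaw": [0,0,0]}}

```text
time: 3.82
ee_pos: [446.5, -76.7, 334.1]
eef_rot: [3.142, -0.0, 3.091]
wrist_force: [-0.5, -0.7, -2.9]
opening: 28.9
gripper_force: 59.2
```

Run:
```python
from h import *
f=vision.grab_frame("scene");cv2.imwrite("pics/s2.png",f[60:330,160:440])
go(608,-124.6,335)
```

```text
at [446.3 -76.7 333.5] rot [ 3.141e+00 -1.000e-03  3.091e+00] shift cm [-16.39  -3.97  -0.17] rows@4cm 4.2
```

View pics/s2.png

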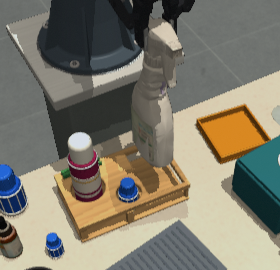

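The bottle (crop 155,100) hangs upright, clear of the rack. Moving it to the mat.

Call:
{"api": "servo_tool", "payload": {"travel": [[-0.8,-0.2,0],[-1.6,-0.4,0],[-2,-0.5,0],[-2,-0.5,0],[-2,-0.5,0]], "yaw": [0,0,0,0,0]}}

```text
time: 4.28
ee_pos: [530.7, -102.4, 333.2]
eef_rot: [3.141, -0.001, 3.091]
wrist_force: [-0.6, 0.1, -3.2]
opening: 29.1
gripper_force: 59.2
```

Call:
{"api": "servo_tool", "payload": {"travel": [[-2,-0.5,0],[-2,-0.5,0],[-2,-0.5,0],[-1.3,-0.3,0],[-0.7,-0.1,0]], "yaw": [0,0,0,0,0]}}

```text
time: 4.7
ee_pos: [609.8, -125.6, 332.4]
eef_rot: [3.141, -0.002, 3.091]
wrist_force: [0.1, 0.1, -2.2]
opening: 28.9
gripper_force: 59.2
```

Call:
{"api": "servo_tool", "payload": {"travel": [[0,0,0],[0,0,1.5],[0,0,2],[0,0,2],[0,0,1.5]], "yaw": [0,0,0,0,0]}}

```text
time: 5.12
ee_pos: [607.4, -124.6, 262.4]
eef_rot: [3.141, -0.002, 3.091]
wrist_force: [-0.6, 0.4, -2.3]
opening: 29.1
gripper_force: 59.2
```

Call:
{"api": "servo_tool", "payload": {"travel": [[0,0,0.8],[0,0,0.4],[0,0,0.2],[0,0,0],[0,0,0]], "yaw": [0,0,0,0,0]}}

```text
time: 5.53
ee_pos: [608.7, -125.1, 251.2]
eef_rot: [-3.141, 0.001, 3.091]
wrist_force: [0.2, -0.4, -1.7]
opening: 29.2
gripper_force: 59.2
```

Call:
{"api": "servo_tool", "payload": {"travel": [[0,0,0.3],[0,0,0.3],[0,0,0],[0,0,0],[0,0,0]], "yaw": [0,0,0,0,0]}}

```text
time: 5.95
ee_pos: [608.5, -125.0, 244.4]
eef_rot: [-3.142, 0.0, 3.091]
wrist_force: [0.1, 0.3, -3.0]
opening: 28.8
gripper_force: 59.2
```

Call:
{"api": "servo_tool", "payload": {"travel": [[0,0,0.2],[0,0,0],[0,0,0]], "yaw": [0,0,0]}}

```text
time: 6.2
ee_pos: [608.5, -125.0, 242.4]
eef_rot: [-3.142, 0.0, 3.091]
wrist_force: [0.2, -0.5, -0.4]
opening: 28.9
gripper_force: 59.3
```

Call:
{"api": "servo_tool", "payload": {"travel": [[0,0,0.05],[0,0,0],[0,0,0]], "yaw": [0,0,0]}}

```text
time: 6.45
ee_pos: [608.7, -125.1, 242.3]
eef_rot: [-3.141, 0.001, 3.091]
wrist_force: [0.3, 0.2, 4.0]
opening: 29.0
gripper_force: 59.8
```

Call:
{"api": "servo_tool", "payload": {"travel": [[0,0,0],[0,0,0],[0,0,0],[0,0,0],[0,0,0]], "yaw": [0,0,0,0,0], "jaw": 1}}

```text
time: 6.87
ee_pos: [608.4, -125.0, 241.7]
eef_rot: [3.142, -0.0, 3.091]
wrist_force: [0.4, -0.3, -0.2]
opening: 84.6
gripper_force: 0.0
```

Call:
{"api": "servo_tool", "payload": {"travel": [[0,0,-1],[0,0,-2],[0,0,-2],[0,0,-2],[0,0,-2]], "yaw": [0,0,0,0,0]}}

```text
time: 7.28
ee_pos: [608.4, -125.0, 333.6]
eef_rot: [-3.141, 0.001, 3.091]
wrist_force: [0.0, 0.1, 0.1]
opening: 85.1
gripper_force: 0.0
```

Run:
```python
from h import *
go(423,-200.4,235);go(423,-200.4,150)
```

```text
at [ 608.4 -125.   333.6] rot [-3.141e+00  1.000e-03  3.091e+00] shift cm [18.14 -8.47  9.85] rows@4cm 5.6
at [ 608.4 -125.   333.6] rot [-3.141e+00  1.000e-03  3.091e+00] shift cm [18.14 -8.47 18.35] rows@4cm 6.8
```

Call:
{"api": "servo_tool", "payload": {"travel": [[3.6,-1.7,0],[3.6,-1.7,0],[3.6,-1.7,0],[3.6,-1.7,0],[2,-0.9,0]], "yaw": [0,0,0,0,0]}}

```text
time: 7.7
ee_pos: [437.9, -194.3, 332.7]
eef_rot: [-3.141, 0.0, 3.09]
wrist_force: [0.4, 0.2, 0.3]
opening: 85.3
gripper_force: 0.0
```

Call:
{"api": "servo_tool", "payload": {"travel": [[1.2,-0.5,1],[0.5,-0.3,2],[0,0,2.5],[0,0,2.5],[0,0,2]], "yaw": [0,0,0,0,0]}}

```text
time: 8.12
ee_pos: [423.1, -200.8, 231.2]
eef_rot: [-3.141, 0.0, 3.091]
wrist_force: [0.5, 0.5, -0.1]
opening: 85.3
gripper_force: 0.0
```

Run:
```python
from h import *
f=vision.grab_frame("scene");g=vision.grab_frame("top")
cv2.imwrite("pics/s3.png",np.hstack([f[110:410,160:460],g[120:420,240:540]]))
go(423,-200.4,152)
```

```text
at [ 422.3 -200.2  230. ] rot [ 3.14  -0.004  3.091] shift cm [-0.1  -0.04  7.8 ] rows@4cm 2.0
```

View pics/s3.png

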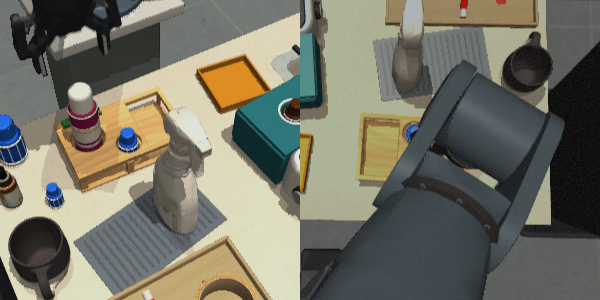

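The bottle stands on the mat (left crop 178,200), and the gripper is over the can cap (80,95). Descend and grip.

Call:
{"api": "servo_tool", "payload": {"travel": [[0,0,2],[0,0,2.5],[0,0,2],[0,0,1],[0,0,0.3]], "yaw": [0,0,0,0,0]}}

```text
time: 8.63
ee_pos: [423.5, -200.8, 153.7]
eef_rot: [3.141, -0.001, 3.091]
wrist_force: [-0.2, 0.4, 0.0]
opening: 85.4
gripper_force: 0.0
```

Call:
{"api": "servo_tool", "payload": {"travel": [[0,0,0],[0,0,0],[0,0,0],[0,0,0],[0,0,0]], "yaw": [0,0,0,0,0], "jaw": -1, "force": 50}}

```text
time: 9.05
ee_pos: [424.1, -201.1, 155.1]
eef_rot: [-3.141, 0.002, 3.091]
wrist_force: [0.1, 0.5, 8.3]
opening: 36.2
gripper_force: 49.8
```

Call:
{"api": "servo_tool", "payload": {"travel": [[0,0,0],[0,0,0],[0,0,0],[0,0,0],[0,0,0]], "yaw": [0,0,0,0,0]}}

```text
time: 9.47
ee_pos: [424.1, -201.0, 155.1]
eef_rot: [-3.141, 0.002, 3.091]
wrist_force: [-0.4, 0.5, 8.2]
opening: 36.8
gripper_force: 49.9
```

Call:
{"api": "servo_tool", "payload": {"travel": [[0,0,-1],[0,0,-1.5],[0,0,-2],[0,0,-2],[0,0,-1.5]], "yaw": [0,0,0,0,0]}}

```text
time: 9.88
ee_pos: [423.5, -200.8, 236.0]
eef_rot: [-3.141, 0.001, 3.091]
wrist_force: [-1.1, -0.4, -2.8]
opening: 36.7
gripper_force: 50.7
```

Call:
{"api": "servo_tool", "payload": {"travel": [[-0.5,0,-0.5],[-1.5,-0.3,0],[-2,-0.3,0],[-2,-0.3,0],[-2,-0.3,0]], "yaw": [0,0,0,0,0]}}

```text
time: 10.3
ee_pos: [503.6, -216.8, 238.6]
eef_rot: [3.141, -0.0, 3.091]
wrist_force: [-0.4, -0.8, -2.8]
opening: 36.1
gripper_force: 50.6
```

Call:
{"api": "servo_tool", "payload": {"travel": [[-2,-0.2,0],[-2,-0.2,0],[-2,-0.2,0],[-2,-0.1,0],[-2,-0.1,0]], "yaw": [0,0,0,0,0]}}

```text
time: 10.72
ee_pos: [603.1, -229.7, 238.2]
eef_rot: [3.141, -0.001, 3.091]
wrist_force: [-0.1, 0.6, -1.3]
opening: 36.4
gripper_force: 50.6
```

Call:
{"api": "servo_tool", "payload": {"travel": [[-0.8,0,0],[0,0,0],[0,0,0]], "yaw": [0,0,0]}}

```text
time: 10.97
ee_pos: [609.6, -229.9, 238.1]
eef_rot: [3.141, -0.001, 3.091]
wrist_force: [-0.6, 0.9, -1.7]
opening: 36.2
gripper_force: 50.6
```

Run:
```python
from h import *
f=vision.grab_frame("scene");g=vision.grab_frame("top")
cv2.imwrite("pics/s4.png",np.hstack([f[110:410,160:460],g[120:420,240:540]]))
go(614.5,-230,153)
```

```text
at [ 609.3 -230.1  238.7] rot [ 3.141e+00 -1.000e-03  3.091e+00] shift cm [-0.53  0.04  8.57] rows@4cm 2.1
```

View pics/s4.png

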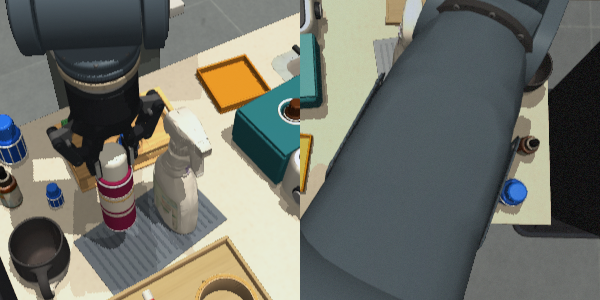

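The can (left crop 117,190) hangs upright over the mat, clear of the bottle (178,190) and the mug. Lowering.

Call:
{"api": "servo_tool", "payload": {"travel": [[-0.3,0,1.5],[0,0,2],[0,0,2],[0,0,1.5],[0,0,0.6]], "yaw": [0,0,0,0,0]}}

```text
time: 11.48
ee_pos: [611.5, -230.0, 160.8]
eef_rot: [3.14, -0.003, 3.091]
wrist_force: [0.4, -0.1, -1.9]
opening: 36.3
gripper_force: 50.6
```

Call:
{"api": "servo_tool", "payload": {"travel": [[0,0,0.3],[0,0,0.2],[0,0,0],[0,0,0],[0,0,0]], "yaw": [0,0,0,0,0]}}

```text
time: 11.9
ee_pos: [613.5, -230.5, 158.7]
eef_rot: [-3.141, 0.001, 3.091]
wrist_force: [0.2, 0.1, -2.3]
opening: 36.5
gripper_force: 50.6
```

Call:
{"api": "servo_tool", "payload": {"travel": [[0,0,0.2],[0,0,0],[0,0,0]], "yaw": [0,0,0]}}

```text
time: 12.15
ee_pos: [613.1, -230.3, 155.8]
eef_rot: [3.142, -0.0, 3.091]
wrist_force: [-0.7, -0.2, -2.6]
opening: 36.5
gripper_force: 50.6
```

Call:
{"api": "servo_tool", "payload": {"travel": [[0,0,0.2],[0,0,0.1],[0,0,0],[0,0,0]], "yaw": [0,0,0,0]}}

```text
time: 12.48
ee_pos: [613.1, -230.3, 152.7]
eef_rot: [3.142, -0.0, 3.091]
wrist_force: [0.4, -0.2, -2.0]
opening: 36.5
gripper_force: 50.6
```

Call:
{"api": "servo_tool", "payload": {"travel": [[0,0,0.1],[0,0,0],[0,0,0]], "yaw": [0,0,0]}}

```text
time: 12.73
ee_pos: [613.4, -230.4, 152.2]
eef_rot: [-3.141, 0.001, 3.091]
wrist_force: [-0.7, 0.9, 3.2]
opening: 36.1
gripper_force: 51.0
```

Call:
{"api": "servo_tool", "payload": {"travel": [[0,0,0],[0,0,0],[0,0,0],[0,0,0],[0,0,0]], "yaw": [0,0,0,0,0], "jaw": 1}}

```text
time: 13.15
ee_pos: [613.1, -230.4, 151.8]
eef_rot: [-3.142, 0.0, 3.091]
wrist_force: [-1.4, -0.2, 0.1]
opening: 85.5
gripper_force: 0.0
```

Call:
{"api": "servo_tool", "payload": {"travel": [[0,0,-1.5],[0,0,-3],[0,0,-4],[0,0,-4],[0,0,-4]], "yaw": [0,0,0,0,0]}}

```text
time: 13.57
ee_pos: [612.8, -230.2, 318.7]
eef_rot: [3.142, -0.0, 3.091]
wrist_force: [0.4, 0.8, -0.4]
opening: 85.3
gripper_force: 0.0
```

Run:
```python
from h import *
go(576.3,116.5,320);go(576.3,116.5,150)
```

```text
at [ 612.8 -230.2  318.7] rot [ 3.142 -0.     3.091] shift cm [ 5.4  34.44 -0.13] rows@4cm 8.7
at [ 612.8 -230.2  318.7] rot [ 3.142 -0.     3.091] shift cm [ 5.4  34.44 16.87] rows@4cm 9.7
```

Call:
{"api": "servo_tool", "payload": {"travel": [[0.6,3.8,0],[0.6,3.8,0],[0.6,3.8,0],[0.6,3.8,0],[0.6,3.8,0]], "yaw": [0,0,0,0,0]}}

```text
time: 13.98
ee_pos: [592.2, -37.5, 316.9]
eef_rot: [3.142, 0.0, 3.091]
wrist_force: [-0.7, -0.2, -0.4]
opening: 85.4
gripper_force: 0.0
```

Call:
{"api": "servo_tool", "payload": {"travel": [[0.6,3.8,0],[0.6,3.8,0],[0.6,3.5,1],[0.6,2.5,2],[0,1.8,2.5]], "yaw": [0,0,0,0,0]}}

```text
time: 14.4
ee_pos: [576.3, 118.5, 262.7]
eef_rot: [3.141, 0.003, 3.093]
wrist_force: [0.7, -1.0, -1.1]
opening: 85.5
gripper_force: 0.0
```

Call:
{"api": "servo_tool", "payload": {"travel": [[0,0,3],[0,0,3],[0,0,2.5],[0,0,1.5],[0,0,0]], "yaw": [0,0,0,0,0]}}

```text
time: 14.82
ee_pos: [575.0, 115.8, 158.5]
eef_rot: [-3.141, -0.005, 3.091]
wrist_force: [-0.7, 0.3, -0.2]
opening: 85.1
gripper_force: 0.0
```

Call:
{"api": "servo_tool", "payload": {"travel": [[0,0,0],[0,0,0],[0,0,0]], "yaw": [0,0,0]}}

```text
time: 15.07
ee_pos: [577.4, 116.0, 163.3]
eef_rot: [3.141, 0.002, 3.091]
wrist_force: [0.8, -0.0, 0.2]
opening: 85.3
gripper_force: 0.0
```

Run:
```python
from h import *
f=vision.grab_frame("scene")
cv2.imwrite("pics/s5.png",np.hstack([cv2.resize(f[140:280,380:520],None,fx=2.5,fy=2.5),f[60:410,200:450]]))
go(576.3,116.5,109.5)
```

```text
at [577.3 116.  163.2] rot [3.141e+00 2.000e-03 3.091e+00] shift cm [0.11 0.05 5.37] rows@4cm 1.3
```

View pics/s5.png

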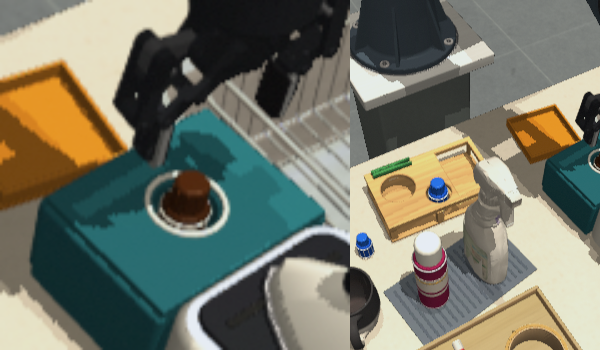

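The can and the bottle stand on the mat. The fingers straddle the brown grip (left crop 188,185). Descend and grip.

Call:
{"api": "servo_tool", "payload": {"travel": [[0.1,0,1.5],[0,0,2],[0,0,1.2],[0,0,0.5],[0,0,0.1]], "yaw": [0,0,0,0,0]}}

```text
time: 15.53
ee_pos: [575.4, 115.9, 108.3]
eef_rot: [-3.141, -0.001, 3.091]
wrist_force: [0.2, -0.4, 0.3]
opening: 85.4
gripper_force: 0.0
```

Call:
{"api": "servo_tool", "payload": {"travel": [[0,0,0],[0,0,0],[0,0,0]], "yaw": [0,0,0]}}

```text
time: 15.78
ee_pos: [576.1, 116.1, 109.7]
eef_rot: [3.141, 0.001, 3.091]
wrist_force: [-0.0, 0.7, 0.2]
opening: 85.8
gripper_force: 0.0
```

Call:
{"api": "servo_tool", "payload": {"travel": [[0,0,0],[0,0,0],[0,0,0],[0,0,0],[0,0,0]], "yaw": [0,0,0,0,0], "jaw": -1, "force": 30}}

```text
time: 16.2
ee_pos: [575.6, 116.0, 108.9]
eef_rot: [3.142, 0.0, 3.091]
wrist_force: [0.1, 0.5, 0.6]
opening: 25.5
gripper_force: 0.0
```

Call:
{"api": "servo_tool", "payload": {"travel": [[0,0,0],[0,0,0],[0,0,0],[0,0,0]], "yaw": [0,0,0,0]}}

```text
time: 16.53
ee_pos: [575.7, 116.0, 109.0]
eef_rot: [3.142, 0.0, 3.091]
wrist_force: [-0.5, -0.5, 2.9]
opening: 22.5
gripper_force: 29.6
```

Call:
{"api": "servo_tool", "payload": {"travel": [[0,0,-1],[0,0,-2],[0,0,-2],[0,0,-2],[0,0,-1]], "yaw": [0,0,0,0,0]}}

```text
time: 16.95
ee_pos: [576.3, 116.1, 191.6]
eef_rot: [3.141, 0.003, 3.091]
wrist_force: [-1.1, -0.1, -0.6]
opening: 22.9
gripper_force: 29.6
```

Call:
{"api": "servo_tool", "payload": {"travel": [[1.2,0,0],[2.2,0,0],[2.5,0,0],[2.5,0,0],[2.5,0,0]], "yaw": [0,0,0,0,0]}}

```text
time: 17.37
ee_pos: [465.3, 121.4, 188.6]
eef_rot: [-3.141, -0.001, 3.091]
wrist_force: [0.3, 1.3, -0.0]
opening: 22.8
gripper_force: 29.6
```

Call:
{"api": "servo_tool", "payload": {"travel": [[2.3,0,0],[1.8,0,0],[1,0,0],[0,0,0],[0,0,0]], "yaw": [0,0,0,0,0]}}

```text
time: 17.78
ee_pos: [416.4, 124.1, 189.1]
eef_rot: [3.141, 0.001, 3.091]
wrist_force: [0.1, 0.2, -0.4]
opening: 22.8
gripper_force: 29.6
```

Run:
```python
from h import *
go(414,109,68)
```

```text
at [416.4 124.1 189.1] rot [3.141e+00 1.000e-03 3.091e+00] shift cm [ 0.18 -1.53 12.11] rows@4cm 3.1
```

Call:
{"api": "servo_tool", "payload": {"travel": [[0.2,-0.7,1.5],[0,-0.8,2.5],[0,0,2.5],[0,0,2.5],[0,0,1.5]], "yaw": [0,0,0,0,0]}}

```text
time: 18.2
ee_pos: [413.5, 108.9, 81.6]
eef_rot: [-3.141, -0.001, 3.09]
wrist_force: [-0.8, -0.4, -0.8]
opening: 22.1
gripper_force: 29.6
```

Call:
{"api": "servo_tool", "payload": {"travel": [[0,0,0.7],[0,0,0.3],[0,0,0.1],[0,0,0],[0,0,0]], "yaw": [0,0,0,0,0]}}

```text
time: 18.62
ee_pos: [413.7, 109.3, 73.5]
eef_rot: [3.141, 0.001, 3.091]
wrist_force: [0.2, 0.8, -0.1]
opening: 22.5
gripper_force: 29.6
```

Call:
{"api": "servo_tool", "payload": {"travel": [[0,0,0.2],[0,0,0.1],[0,0,0],[0,0,0]], "yaw": [0,0,0,0]}}

```text
time: 18.95
ee_pos: [413.1, 109.2, 69.9]
eef_rot: [3.142, 0.0, 3.091]
wrist_force: [-1.2, 0.3, -0.5]
opening: 22.6
gripper_force: 29.6
```

Call:
{"api": "servo_tool", "payload": {"travel": [[0,0,0.2],[0,0,0],[0,0,0]], "yaw": [0,0,0]}}

```text
time: 19.2
ee_pos: [413.0, 109.2, 67.7]
eef_rot: [-3.142, -0.0, 3.091]
wrist_force: [0.1, -0.6, -0.2]
opening: 22.6
gripper_force: 29.6
```

Call:
{"api": "servo_tool", "payload": {"travel": [[0,0,0.1],[0,0,0],[0,0,0]], "yaw": [0,0,0]}}

```text
time: 19.45
ee_pos: [413.2, 109.2, 66.9]
eef_rot: [3.142, 0.0, 3.091]
wrist_force: [-0.3, -0.4, 2.2]
opening: 22.7
gripper_force: 29.9
```

Contact with the tray floor. Release, rise, and go over to the fresh cartridge.

Call:
{"api": "servo_tool", "payload": {"travel": [[0,0,0],[0,0,0],[0,0,0],[0,0,0],[0,0,0]], "yaw": [0,0,0,0,0], "jaw": 1}}

```text
time: 19.87
ee_pos: [413.0, 109.2, 66.7]
eef_rot: [-3.142, -0.0, 3.091]
wrist_force: [0.1, 0.1, -0.2]
opening: 81.3
gripper_force: 0.0
```

Call:
{"api": "servo_tool", "payload": {"travel": [[0,0,-1],[0,0,-2],[0,0,-3],[0,0,-3],[0,0,-2]], "yaw": [0,0,0,0,0]}}

```text
time: 20.28
ee_pos: [413.5, 109.3, 179.1]
eef_rot: [3.141, 0.002, 3.091]
wrist_force: [1.6, -0.0, -0.1]
opening: 85.4
gripper_force: 0.0
```

Call:
{"api": "servo_tool", "payload": {"travel": [[-0.6,-3.6,0],[-0.6,-3.6,0],[-0.6,-3.6,0],[-0.6,-3.6,0],[-0.6,-3.6,0]], "yaw": [0,0,0,0,0]}}

```text
time: 20.7
ee_pos: [433.7, -73.8, 176.9]
eef_rot: [-3.142, 0.0, 3.091]
wrist_force: [-0.1, -0.0, -0.6]
opening: 85.1
gripper_force: 0.0
```

Call:
{"api": "servo_tool", "payload": {"travel": [[-0.6,-3.2,0],[-0.5,-2.5,0],[0,-1.2,0],[0,0,0],[0,0,0]], "yaw": [0,0,0,0,0]}}

```text
time: 21.12
ee_pos: [441.0, -141.2, 176.6]
eef_rot: [3.141, -0.001, 3.09]
wrist_force: [-0.2, 0.4, -0.7]
opening: 85.4
gripper_force: 0.0
```

Run:
```python
from h import *
f=vision.grab_frame("scene");cv2.imwrite("pics/s6_full.png",f)
b=blobs(f,(4,120,30),(14,255,160),40);print([cv2.boundingRect(c) for c in b])
print(proj("scene",(413,109,72)),proj("scene",(466,-143.5,74)))
go(466,-143.5,69.5)
cv2.imwrite("pics/s6.png",np.hstack([cv2.resize(f[200:300,220:340],None,fx=3,fy=3),cv2.resize(f[140:240,340:460],None,fx=3,fy=3)]))
```

```text
[(386, 168, 17, 18), (160, 289, 17, 14)]
[394.8 170.5] [287.5 242.4]
at [ 441.1 -140.6  176.6] rot [ 3.141e+00 -1.000e-03  3.091e+00] shift cm [-2.51 -0.16 10.71] rows@4cm 2.8
```

View pics/s6.png

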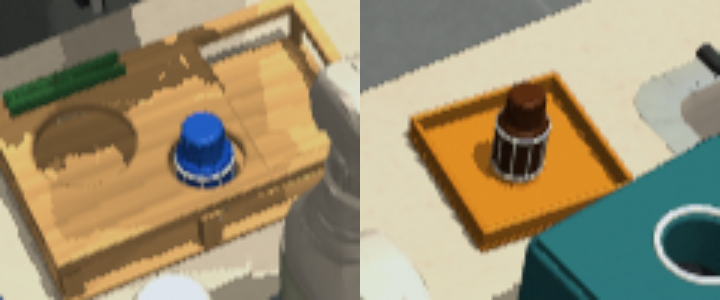

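The brown cartridge stands in the tray (right crop 520,130). The blue grip is at left crop (203,120), which is where expected. Descend and grip.

Call:
{"api": "servo_tool", "payload": {"travel": [[-1.2,-0.1,1],[-1.2,0,2],[0,0,2.5],[0,0,2.5],[0,0,1.5]], "yaw": [0,0,0,0,0]}}

```text
time: 21.58
ee_pos: [464.5, -141.8, 79.8]
eef_rot: [3.141, -0.002, 3.093]
wrist_force: [-0.3, 0.0, -0.5]
opening: 85.6
gripper_force: 0.0
```

Call:
{"api": "servo_tool", "payload": {"travel": [[0,0,0.8],[0,0,0.3],[0,0,0],[0,0,0],[0,0,0]], "yaw": [0,0,0,0,0]}}

```text
time: 22.0
ee_pos: [465.9, -143.8, 71.8]
eef_rot: [-3.141, 0.002, 3.091]
wrist_force: [0.5, 0.9, -0.9]
opening: 85.3
gripper_force: 0.0
```

Call:
{"api": "servo_tool", "payload": {"travel": [[0,0,0.2],[0,0,0],[0,0,0]], "yaw": [0,0,0]}}

```text
time: 22.25
ee_pos: [465.4, -143.8, 69.0]
eef_rot: [-3.141, 0.0, 3.091]
wrist_force: [-0.2, 0.4, -0.4]
opening: 85.6
gripper_force: 0.0
```

Call:
{"api": "servo_tool", "payload": {"travel": [[0,0,0],[0,0,0],[0,0,0],[0,0,0],[0,0,0]], "yaw": [0,0,0,0,0], "jaw": -1}}

```text
time: 22.67
ee_pos: [465.3, -143.8, 68.8]
eef_rot: [-3.142, 0.0, 3.091]
wrist_force: [-0.6, 0.1, 0.1]
opening: 25.3
gripper_force: 0.0
```

Call:
{"api": "servo_tool", "payload": {"travel": [[0,0,0],[0,0,0],[0,0,0],[0,0,0]], "yaw": [0,0,0,0]}}

```text
time: 23.0
ee_pos: [465.4, -143.8, 68.9]
eef_rot: [-3.141, 0.0, 3.091]
wrist_force: [0.2, -0.8, 3.2]
opening: 22.6
gripper_force: 29.4
```

Call:
{"api": "servo_tool", "payload": {"travel": [[0,0,-1],[0,0,-2],[0,0,-3],[0,0,-3],[0,0,-2]], "yaw": [0,0,0,0,0]}}

```text
time: 23.42
ee_pos: [465.7, -143.9, 181.8]
eef_rot: [-3.141, 0.002, 3.091]
wrist_force: [0.3, 0.1, 0.1]
opening: 22.6
gripper_force: 29.6
```

Call:
{"api": "servo_tool", "payload": {"travel": [[0,1.2,-1],[0,2.5,0],[0,2.7,0],[0,2.7,0],[0,2.7,0]], "yaw": [0,0,0,0,0]}}

```text
time: 23.83
ee_pos: [470.6, -24.1, 188.6]
eef_rot: [3.141, -0.001, 3.091]
wrist_force: [1.2, 0.1, -0.0]
opening: 22.4
gripper_force: 29.6
```

Call:
{"api": "servo_tool", "payload": {"travel": [[-2,2,0],[-2,2,0],[-2,2,0],[-2,2,0],[-1.5,2,0]], "yaw": [0,0,0,0,0]}}

```text
time: 24.25
ee_pos: [571.9, 71.0, 188.4]
eef_rot: [3.142, -0.001, 3.091]
wrist_force: [0.1, -0.3, -0.6]
opening: 22.5
gripper_force: 29.6
```

Call:
{"api": "servo_tool", "payload": {"travel": [[-1,1.5,0],[0,0.8,0],[0,0,0],[0,0,0]], "yaw": [0,0,0,0]}}

```text
time: 24.58
ee_pos: [581.4, 91.8, 188.4]
eef_rot: [-3.141, -0.001, 3.092]
wrist_force: [-0.2, 0.5, -0.9]
opening: 22.4
gripper_force: 29.6
```

Run:
```python
from h import *
go(576,116.7,190)
```

```text
at [581.4  91.8 188.4] rot [-3.141e+00 -1.000e-03  3.092e+00] shift cm [ 0.66  2.46 -0.16] rows@4cm 0.6
```

Call:
{"api": "servo_tool", "payload": {"travel": [[0.3,1,0],[0.3,1,0],[0,0.5,0],[0,0,0],[0,0,0]], "yaw": [0,0,0,0,0]}}

```text
time: 25.0
ee_pos: [577.5, 117.1, 188.9]
eef_rot: [-3.142, 0.0, 3.092]
wrist_force: [0.1, -0.8, -1.4]
opening: 22.3
gripper_force: 29.6
```

Call:
{"api": "servo_tool", "payload": {"travel": [[0,0,1],[0,0,1],[0,0,1],[0,0,0],[0,0,0]], "yaw": [0,0,0,0,0]}}

```text
time: 25.42
ee_pos: [577.2, 116.6, 157.7]
eef_rot: [-3.141, -0.002, 3.091]
wrist_force: [0.7, 0.5, -0.1]
opening: 22.4
gripper_force: 29.6
```

Run:
```python
from h import *
g=vision.grab_frame("scene")
cv2.imwrite("pics/s7.png",cv2.resize(g[140:280,380:540],None,fx=3.5,fy=3.5))
go(576,116.6,109)
```

```text
at [577.6 116.7 158.4] rot [-3.141e+00 -1.000e-03  3.091e+00] shift cm [ 0.16 -0.02  4.94] rows@4cm 1.2
```

View pics/s7.png

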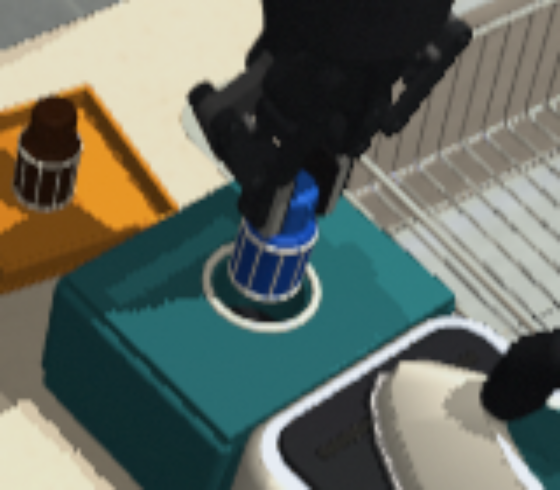

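The blue cartridge (275,265) is held upright just above the port lip (262,287). Lowering it in.

Call:
{"api": "servo_tool", "payload": {"travel": [[0.15,0,0],[0,0,0.5],[0,0,0.6],[0,0,0.6],[0,0,0.6]], "yaw": [0,0,0,0,0]}}

```text
time: 25.88
ee_pos: [576.0, 117.0, 135.0]
eef_rot: [-3.142, -0.0, 3.091]
wrist_force: [0.7, -0.3, 0.1]
opening: 22.8
gripper_force: 29.6
```

Call:
{"api": "servo_tool", "payload": {"travel": [[0,0,0.6],[0,0,0.6],[0,0,0.5],[0,0,0.3],[0,0,0]], "yaw": [0,0,0,0,0]}}

```text
time: 26.3
ee_pos: [575.9, 116.9, 115.0]
eef_rot: [-3.141, -0.001, 3.091]
wrist_force: [0.1, -0.1, -0.4]
opening: 22.4
gripper_force: 29.6
```

Call:
{"api": "servo_tool", "payload": {"travel": [[0,0,0.2],[0,0,0],[0,0,0],[0,0,0]], "yaw": [0,0,0,0]}}

```text
time: 26.63
ee_pos: [576.3, 117.0, 114.0]
eef_rot: [3.142, 0.0, 3.091]
wrist_force: [-0.7, -0.9, -0.6]
opening: 22.6
gripper_force: 29.6
```

Call:
{"api": "servo_tool", "payload": {"travel": [[0,0,0.2],[0,0,0.1],[0,0,0],[0,0,0]], "yaw": [0,0,0,0]}}

```text
time: 26.97
ee_pos: [576.1, 116.9, 110.7]
eef_rot: [-3.142, -0.0, 3.091]
wrist_force: [-0.3, -0.3, -0.4]
opening: 22.6
gripper_force: 29.6
```

Call:
{"api": "servo_tool", "payload": {"travel": [[0,0,0.15],[0,0,0],[0,0,0]], "yaw": [0,0,0]}}

```text
time: 27.22
ee_pos: [576.2, 116.9, 109.2]
eef_rot: [-3.142, -0.0, 3.091]
wrist_force: [0.3, -0.1, -0.7]
opening: 22.8
gripper_force: 29.6
```

Call:
{"api": "servo_tool", "payload": {"travel": [[0,0,0.05],[0,0,0]], "yaw": [0,0]}}

```text
time: 27.38
ee_pos: [576.3, 116.9, 109.0]
eef_rot: [3.142, 0.0, 3.091]
wrist_force: [-0.5, -0.5, 1.0]
opening: 22.9
gripper_force: 29.7
```

Call:
{"api": "servo_tool", "payload": {"travel": [[0,0,0],[0,0,0],[0,0,0],[0,0,0],[0,0,0]], "yaw": [0,0,0,0,0], "jaw": 1}}

```text
time: 27.8
ee_pos: [576.2, 116.9, 108.8]
eef_rot: [3.142, -0.0, 3.091]
wrist_force: [0.1, -0.2, -0.5]
opening: 81.5
gripper_force: 0.0
```

Call:
{"api": "servo_tool", "payload": {"travel": [[0,0,-1],[0,0,-2],[0,0,-3],[0,0,-4],[0,0,-4]], "yaw": [0,0,0,0,0]}}

```text
time: 28.22
ee_pos: [575.6, 116.9, 250.8]
eef_rot: [-3.141, -0.001, 3.091]
wrist_force: [0.9, -0.6, -0.1]
opening: 85.4
gripper_force: 0.0
```

Call:
{"api": "servo_tool", "payload": {"travel": [[0,0,-4],[0,0,-4],[0,-2,0],[0,-3.5,0],[0,-3.5,0]], "yaw": [0,0,0,0,0]}}

```text
time: 28.63
ee_pos: [571.3, 26.6, 330.3]
eef_rot: [3.142, 0.002, 3.093]
wrist_force: [1.2, 0.2, -0.5]
opening: 85.5
gripper_force: 0.0
```

Run:
```python
from h import *
g=vision.grab_frame("scene");go(608.5,-125,333)
cv2.imwrite("pics/s8.png",np.hstack([cv2.resize(g[140:280,380:520],None,fx=2.5,fy=2.5),g[60:410,200:450]]))
```

```text
at [571.1  21.1 330. ] rot [-3.139e+00  1.000e-03  3.090e+00] shift cm [ -4.5  -14.4   -0.27] rows@4cm 3.8
```

View pics/s8.png

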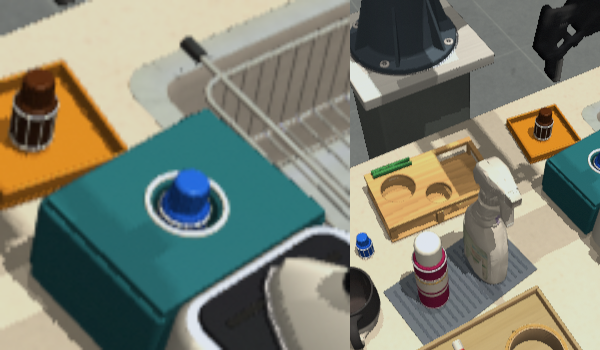

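The blue cartridge sits down in the port (187,200), level with where the brown one was, and the brown one is in the tray (35,110). Now back to the bottle.

Call:
{"api": "servo_tool", "payload": {"travel": [[-0.8,-3,0],[-1,-3.5,0],[-1,-3.5,0],[-1,-3,0],[-0.5,-1.5,0]], "yaw": [0,0,0,0,0]}}

```text
time: 29.1
ee_pos: [607.4, -123.2, 329.4]
eef_rot: [-3.141, 0.0, 3.089]
wrist_force: [0.6, 0.5, -0.1]
opening: 85.5
gripper_force: 0.0
```

Call:
{"api": "servo_tool", "payload": {"travel": [[0,0,0],[0,0,0],[0,0,0],[0,0,0]], "yaw": [0,0,0,0]}}

```text
time: 29.43
ee_pos: [607.1, -118.6, 329.2]
eef_rot: [3.141, 0.0, 3.092]
wrist_force: [0.6, -0.4, -0.3]
opening: 85.4
gripper_force: 0.0
```

Run:
```python
from h import *
go(608.5,-125,242)
```

```text
at [ 607.1 -118.6  329.2] rot [3.141 0.    3.092] shift cm [-0.17 -0.64  8.72] rows@4cm 2.2
```

Call:
{"api": "servo_tool", "payload": {"travel": [[-0.1,-0.4,1.5],[-0.1,-0.2,2],[0,0,2.5],[0,0,1.6],[0,0,0.7]], "yaw": [0,0,0,0,0]}}

```text
time: 29.85
ee_pos: [608.0, -124.6, 243.6]
eef_rot: [3.141, -0.003, 3.092]
wrist_force: [0.1, 0.6, -0.8]
opening: 85.4
gripper_force: 0.0
```

Call:
{"api": "servo_tool", "payload": {"travel": [[0,0,0.3],[0,0,0],[0,0,0],[0,0,0]], "yaw": [0,0,0,0]}}

```text
time: 30.18
ee_pos: [609.4, -125.9, 244.1]
eef_rot: [-3.141, 0.002, 3.091]
wrist_force: [-0.3, -1.2, -0.5]
opening: 85.4
gripper_force: 0.0
```

Call:
{"api": "servo_tool", "payload": {"travel": [[0,0,0],[0,0,0],[0,0,0],[0,0,0],[0,0,0]], "yaw": [0,0,0,0,0], "jaw": -1, "force": 60}}

```text
time: 30.6
ee_pos: [609.1, -126.1, 243.1]
eef_rot: [-3.141, 0.001, 3.091]
wrist_force: [-0.5, -0.6, 0.3]
opening: 28.7
gripper_force: 58.9
```

Call:
{"api": "servo_tool", "payload": {"travel": [[0,0,0],[0,0,0],[0,0,0],[0,0,0],[0,0,0]], "yaw": [0,0,0,0,0]}}

```text
time: 31.02
ee_pos: [609.0, -126.1, 243.1]
eef_rot: [-3.141, 0.001, 3.091]
wrist_force: [-0.2, -0.5, 4.4]
opening: 28.9
gripper_force: 59.4
```

Call:
{"api": "servo_tool", "payload": {"travel": [[0,0,-1],[0,0,-1.5],[0,0,-2],[0,0,-2],[0,0,-1.5]], "yaw": [0,0,0,0,0]}}

```text
time: 31.43
ee_pos: [608.8, -125.9, 324.4]
eef_rot: [3.142, 0.0, 3.091]
wrist_force: [0.1, -0.4, -2.8]
opening: 29.1
gripper_force: 59.4
```

Call:
{"api": "servo_tool", "payload": {"travel": [[0.6,0.1,-1],[1.3,0.4,0],[2,0.5,0],[2,0.5,0],[2,0.5,0]], "yaw": [0,0,0,0,0]}}

```text
time: 31.85
ee_pos: [529.4, -101.5, 332.2]
eef_rot: [3.141, -0.002, 3.091]
wrist_force: [0.5, 0.4, -2.9]
opening: 28.9
gripper_force: 59.4
```

Call:
{"api": "servo_tool", "payload": {"travel": [[2,0.5,0],[2,0.5,0],[2,0.5,0],[1.2,0.2,0],[0.6,0.1,0]], "yaw": [0,0,0,0,0]}}

```text
time: 32.27
ee_pos: [452.1, -79.5, 332.7]
eef_rot: [3.141, -0.001, 3.091]
wrist_force: [-0.5, 0.4, -2.8]
opening: 28.9
gripper_force: 59.4
```

Call:
{"api": "servo_tool", "payload": {"travel": [[0,0,0],[0,0,0],[0,0,0],[0,0,0],[0,0,0]], "yaw": [0,0,0,0,0]}}

```text
time: 32.68
ee_pos: [454.4, -80.3, 332.6]
eef_rot: [3.141, -0.0, 3.091]
wrist_force: [0.6, 0.1, -2.2]
opening: 28.9
gripper_force: 59.4
```

Run:
```python
from h import *
go(447.5,-80,246)
```

```text
at [454.4 -80.3 332.6] rot [ 3.141 -0.     3.091] shift cm [ 0.69 -0.01  8.66] rows@4cm 2.2
```

Call:
{"api": "servo_tool", "payload": {"travel": [[0.4,0,0.5],[0.3,0,1],[0,0,1],[0,0,0.7],[0,0,0]], "yaw": [0,0,0,0,0]}}

```text
time: 33.1
ee_pos: [446.3, -79.6, 298.8]
eef_rot: [3.141, -0.003, 3.091]
wrist_force: [-0.1, 0.2, -2.0]
opening: 29.1
gripper_force: 59.4
```

Call:
{"api": "servo_tool", "payload": {"travel": [[0,0,0],[0,0,0],[0,0,0]], "yaw": [0,0,0]}}

```text
time: 33.35
ee_pos: [447.3, -79.8, 301.2]
eef_rot: [-3.141, 0.001, 3.091]
wrist_force: [-0.2, -0.3, -2.4]
opening: 28.9
gripper_force: 59.4
```

Run:
```python
from h import *
g=vision.grab_frame("scene");go(447.5,-80,246)
cv2.imwrite("pics/s9.png",cv2.resize(g[120:310,210:380],None,fx=3,fy=3))
```

```text
at [447.3 -79.8 301.1] rot [-3.141e+00  1.000e-03  3.091e+00] shift cm [-0.02 -0.02  5.51] rows@4cm 1.4
```

View pics/s9.png

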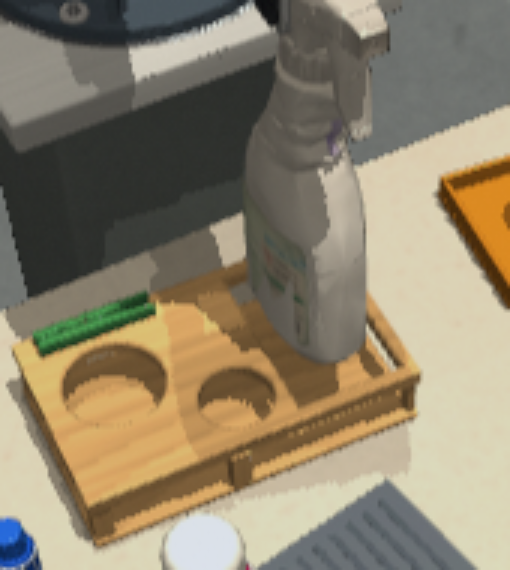

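The bottle foot (crop 310,345) hovers over its rectangular opening. Lowering slowly while watching the force.

Call:
{"api": "servo_tool", "payload": {"travel": [[0,0,0.5],[0,0,0.5],[0,0,0.5],[0,0,0.3],[0,0,0]], "yaw": [0,0,0,0,0]}}

```text
time: 33.82
ee_pos: [446.7, -79.7, 281.9]
eef_rot: [3.141, -0.001, 3.091]
wrist_force: [-0.1, 1.0, -2.2]
opening: 29.4
gripper_force: 59.4
```

Call:
{"api": "servo_tool", "payload": {"travel": [[0,0,0.4],[0,0,0.4],[0,0,0.4],[0,0,0],[0,0,0]], "yaw": [0,0,0,0,0]}}

```text
time: 34.23
ee_pos: [447.0, -79.7, 270.6]
eef_rot: [3.141, -0.0, 3.091]
wrist_force: [0.1, 0.4, -2.7]
opening: 28.9
gripper_force: 59.4
```

Call:
{"api": "servo_tool", "payload": {"travel": [[0,0,0.5],[0,0,0.5],[0,0,0.5],[0,0,0.3],[0,0,0]], "yaw": [0,0,0,0,0]}}

```text
time: 34.65
ee_pos: [446.7, -79.7, 251.9]
eef_rot: [3.141, -0.001, 3.091]
wrist_force: [-0.1, -0.1, -2.3]
opening: 28.7
gripper_force: 59.4
```

Call:
{"api": "servo_tool", "payload": {"travel": [[0,0,0.3],[0,0,0.1],[0,0,0],[0,0,0],[0,0,0]], "yaw": [0,0,0,0,0]}}

```text
time: 35.07
ee_pos: [447.1, -79.8, 248.9]
eef_rot: [-3.142, 0.0, 3.091]
wrist_force: [-0.1, -0.9, -2.9]
opening: 29.0
gripper_force: 59.4
```

Call:
{"api": "servo_tool", "payload": {"travel": [[0,0,0.1],[0,0,0],[0,0,0]], "yaw": [0,0,0]}}

```text
time: 35.32
ee_pos: [447.0, -79.8, 247.8]
eef_rot: [-3.142, 0.0, 3.091]
wrist_force: [0.1, -0.9, -2.4]
opening: 29.1
gripper_force: 59.4
```

Call:
{"api": "servo_tool", "payload": {"travel": [[0,0,0.15],[0,0,0],[0,0,0]], "yaw": [0,0,0]}}

```text
time: 35.57
ee_pos: [447.0, -79.8, 246.2]
eef_rot: [3.142, -0.0, 3.091]
wrist_force: [0.8, 0.5, -2.4]
opening: 28.7
gripper_force: 59.4
```

Call:
{"api": "servo_tool", "payload": {"travel": [[0,0,0.1],[0,0,0],[0,0,0]], "yaw": [0,0,0]}}

```text
time: 35.82
ee_pos: [447.6, -80.0, 246.0]
eef_rot: [-3.141, 0.002, 3.091]
wrist_force: [0.4, -0.6, 5.9]
opening: 28.9
gripper_force: 60.2
```

On the deck. Release, rise, and go to the can.

Call:
{"api": "servo_tool", "payload": {"travel": [[0,0,0],[0,0,0],[0,0,0],[0,0,0],[0,0,0]], "yaw": [0,0,0,0,0], "jaw": 1}}

```text
time: 36.23
ee_pos: [447.0, -79.8, 245.2]
eef_rot: [3.142, -0.0, 3.091]
wrist_force: [-1.2, 0.0, 0.0]
opening: 84.7
gripper_force: 0.0
```

Call:
{"api": "servo_tool", "payload": {"travel": [[0,0,-1],[0,0,-2],[0,0,-2.5],[0,0,-2.5],[0,0,-1]], "yaw": [0,0,0,0,0]}}

```text
time: 36.65
ee_pos: [447.8, -80.0, 339.0]
eef_rot: [-3.141, 0.004, 3.091]
wrist_force: [-0.8, 0.4, 0.2]
opening: 85.5
gripper_force: 0.0
```

Call:
{"api": "servo_tool", "payload": {"travel": [[-2,-1.7,0],[-2.5,-2,0],[-2.5,-2,0],[-2.5,-2,0],[-2.5,-2,0]], "yaw": [0,0,0,0,0]}}

```text
time: 37.07
ee_pos: [562.9, -183.8, 335.1]
eef_rot: [3.142, -0.0, 3.091]
wrist_force: [-0.6, -0.5, 0.5]
opening: 85.5
gripper_force: 0.0
```

Call:
{"api": "servo_tool", "payload": {"travel": [[-2.2,-1.7,0],[-1,-1,0],[0,0,0],[0,0,0],[0,0,0]], "yaw": [0,0,0,0,0]}}

```text
time: 37.48
ee_pos: [592.1, -210.7, 335.2]
eef_rot: [3.141, -0.001, 3.091]
wrist_force: [-0.1, -0.2, -0.1]
opening: 85.6
gripper_force: 0.0
```

Run:
```python
from h import *
go(613.2,-230.4,153)
```

```text
at [ 592.1 -210.7  335.2] rot [ 3.141e+00 -1.000e-03  3.091e+00] shift cm [-2.22 -1.86 18.22] rows@4cm 4.6
```

Call:
{"api": "servo_tool", "payload": {"travel": [[-0.7,-0.6,0],[-1,-0.8,0],[-0.5,-0.4,1],[0,0,2],[0,0,2.5]], "yaw": [0,0,0,0,0]}}

```text
time: 37.9
ee_pos: [613.8, -230.1, 280.5]
eef_rot: [-3.141, 0.002, 3.091]
wrist_force: [-0.0, -0.3, -0.4]
opening: 85.3
gripper_force: 0.0
```

Call:
{"api": "servo_tool", "payload": {"travel": [[0,0,2.5],[0,0,2.5],[0,0,2],[0,0,1],[0,0,0]], "yaw": [0,0,0,0,0]}}

```text
time: 38.32
ee_pos: [612.4, -229.5, 197.8]
eef_rot: [3.14, -0.004, 3.091]
wrist_force: [-0.8, 0.2, -0.2]
opening: 85.3
gripper_force: 0.0
```

Call:
{"api": "servo_tool", "payload": {"travel": [[0,0,0],[0,0,0],[0,0,0]], "yaw": [0,0,0]}}

```text
time: 38.57
ee_pos: [614.1, -230.5, 201.9]
eef_rot: [-3.141, 0.002, 3.091]
wrist_force: [-0.3, 0.7, 0.6]
opening: 85.3
gripper_force: 0.0
```

Run:
```python
from h import *
go(613.2,-230.4,153)
```

```text
at [ 614.1 -230.5  201.9] rot [-3.141e+00  2.000e-03  3.091e+00] shift cm [0.11 0.01 4.89] rows@4cm 1.2
```

Call:
{"api": "servo_tool", "payload": {"travel": [[0.1,0,1.2],[0,0,1.6],[0,0,1.2],[0,0,0.6],[0,0,0.2]], "yaw": [0,0,0,0,0]}}

```text
time: 38.98
ee_pos: [612.1, -230.1, 150.8]
eef_rot: [3.141, -0.002, 3.091]
wrist_force: [-0.2, -0.7, -0.3]
opening: 85.5
gripper_force: 0.0
```

Call:
{"api": "servo_tool", "payload": {"travel": [[0,0,0],[0,0,0],[0,0,0]], "yaw": [0,0,0]}}

```text
time: 39.23
ee_pos: [613.0, -230.5, 153.0]
eef_rot: [-3.141, 0.001, 3.091]
wrist_force: [-0.8, 0.0, 0.2]
opening: 85.3
gripper_force: 0.0
```

Call:
{"api": "servo_tool", "payload": {"travel": [[0,0,0],[0,0,0],[0,0,0],[0,0,0],[0,0,0]], "yaw": [0,0,0,0,0], "jaw": -1, "force": 50}}

```text
time: 39.65
ee_pos: [612.9, -230.4, 152.8]
eef_rot: [-3.141, 0.001, 3.091]
wrist_force: [-0.2, 1.6, 2.8]
opening: 36.3
gripper_force: 50.5
```

Call:
{"api": "servo_tool", "payload": {"travel": [[0,0,0],[0,0,0],[0,0,0],[0,0,0]], "yaw": [0,0,0,0]}}

```text
time: 39.98
ee_pos: [612.9, -230.4, 152.8]
eef_rot: [-3.141, 0.001, 3.091]
wrist_force: [-0.8, 0.3, 5.5]
opening: 36.7
gripper_force: 50.6
```

Call:
{"api": "servo_tool", "payload": {"travel": [[0,0,-1],[0,0,-1.5],[0,0,-2],[0,0,-2],[0,0,-1.5]], "yaw": [0,0,0,0,0]}}

```text
time: 40.4
ee_pos: [612.6, -230.4, 234.0]
eef_rot: [-3.141, 0.0, 3.091]
wrist_force: [1.0, 0.4, -2.2]
opening: 36.5
gripper_force: 50.5
```

Run:
```python
from h import *
go(424,-200.8,240)
```

```text
at [ 612.6 -230.4  234. ] rot [-3.141  0.     3.091] shift cm [18.99  2.   -0.61] rows@4cm 4.8
```

Call:
{"api": "servo_tool", "payload": {"travel": [[0.7,0,0],[1.5,0.2,0],[2,0.2,0],[2,0.2,0],[2,0.3,0]], "yaw": [0,0,0,0,0]}}

```text
time: 40.82
ee_pos: [529.2, -216.8, 231.0]
eef_rot: [3.141, -0.002, 3.091]
wrist_force: [-0.8, 0.2, -2.3]
opening: 36.0
gripper_force: 50.4
```

Call:
{"api": "servo_tool", "payload": {"travel": [[2,0.3,0],[2,0.3,0],[2,0.2,0],[2,0.2,0],[1.5,0.1,0]], "yaw": [0,0,0,0,0]}}

```text
time: 41.23
ee_pos: [434.4, -200.6, 231.2]
eef_rot: [3.141, -0.002, 3.091]
wrist_force: [0.2, 1.2, -2.5]
opening: 36.3
gripper_force: 50.4
```

Call:
{"api": "servo_tool", "payload": {"travel": [[0.9,0,0],[0.4,0,0],[0,0,0],[0,0,0],[0,0,0]], "yaw": [0,0,0,0,0]}}

```text
time: 41.65
ee_pos: [424.4, -200.9, 232.2]
eef_rot: [-3.142, 0.0, 3.091]
wrist_force: [0.3, -0.1, -1.2]
opening: 36.8
gripper_force: 50.4
```

Run:
```python
from h import *
go(423.7,-200.9,156)
```

```text
at [ 424.4 -200.9  232.2] rot [-3.142  0.     3.091] shift cm [ 0.07 -0.01  7.62] rows@4cm 1.9
```

Call:
{"api": "servo_tool", "payload": {"travel": [[0.05,0,0.8],[0,0,1],[0,0,0.6],[0,0,0],[0,0,0]], "yaw": [0,0,0,0,0]}}

```text
time: 42.07
ee_pos: [423.3, -200.6, 207.6]
eef_rot: [3.141, -0.001, 3.091]
wrist_force: [-0.3, 0.6, -2.4]
opening: 36.0
gripper_force: 50.4
```

Call:
{"api": "servo_tool", "payload": {"travel": [[0,0,0.4],[0,0,0.4],[0,0,0.4],[0,0,0],[0,0,0]], "yaw": [0,0,0,0,0]}}

```text
time: 42.48
ee_pos: [423.3, -200.7, 196.1]
eef_rot: [3.141, -0.0, 3.091]
wrist_force: [0.0, -0.7, -2.4]
opening: 36.4
gripper_force: 50.4
```

Call:
{"api": "servo_tool", "payload": {"travel": [[0,0,0.3],[0,0,0.3],[0,0,0.3],[0,0,0],[0,0,0]], "yaw": [0,0,0,0,0]}}

```text
time: 42.9
ee_pos: [423.3, -200.7, 187.1]
eef_rot: [3.141, -0.0, 3.091]
wrist_force: [-0.1, 0.1, -2.0]
opening: 36.5
gripper_force: 50.4
```

Call:
{"api": "servo_tool", "payload": {"travel": [[0,0,0.5],[0,0,0.6],[0,0,0.5],[0,0,0.4],[0,0,0]], "yaw": [0,0,0,0,0]}}

```text
time: 43.32
ee_pos: [423.0, -200.5, 166.2]
eef_rot: [3.141, -0.001, 3.091]
wrist_force: [0.4, 0.2, -1.4]
opening: 36.0
gripper_force: 50.4
```

Call:
{"api": "servo_tool", "payload": {"travel": [[0,0,0.4],[0,0,0.3],[0,0,0.2],[0,0,0],[0,0,0]], "yaw": [0,0,0,0,0]}}

```text
time: 43.73
ee_pos: [423.4, -200.7, 158.2]
eef_rot: [3.142, -0.0, 3.091]
wrist_force: [-0.2, -0.2, -2.5]
opening: 36.0
gripper_force: 50.4
```

Call:
{"api": "servo_tool", "payload": {"travel": [[0,0,0.1],[0,0,0],[0,0,0]], "yaw": [0,0,0]}}

```text
time: 43.98
ee_pos: [423.4, -200.7, 157.4]
eef_rot: [-3.142, 0.0, 3.091]
wrist_force: [-0.8, 0.4, -1.3]
opening: 36.7
gripper_force: 50.4
```

Call:
{"api": "servo_tool", "payload": {"travel": [[0,0,0.1],[0,0,0.05],[0,0,0],[0,0,0]], "yaw": [0,0,0,0]}}

```text
time: 44.32
ee_pos: [423.4, -200.7, 155.8]
eef_rot: [-3.142, -0.0, 3.091]
wrist_force: [0.0, 1.0, -1.0]
opening: 36.2
gripper_force: 50.5
```

Call:
{"api": "servo_tool", "payload": {"travel": [[0,0,0.05],[0,0,0],[0,0,0]], "yaw": [0,0,0]}}

```text
time: 44.57
ee_pos: [423.7, -200.8, 155.7]
eef_rot: [-3.141, 0.001, 3.091]
wrist_force: [-0.3, 1.3, 5.7]
opening: 36.4
gripper_force: 51.1
```

The can is on the deck at the expected height. Release, rise clear and look.

Call:
{"api": "servo_tool", "payload": {"travel": [[0,0,0],[0,0,0],[0,0,0],[0,0,0],[0,0,0]], "yaw": [0,0,0,0,0], "jaw": 1}}

```text
time: 44.98
ee_pos: [423.4, -200.7, 155.2]
eef_rot: [3.142, -0.0, 3.091]
wrist_force: [-0.7, 0.1, -0.3]
opening: 85.0
gripper_force: 0.0
```

Call:
{"api": "servo_tool", "payload": {"travel": [[0,0,-1],[0,0,-2],[0,0,-3],[0,0,-4],[0,0,-4]], "yaw": [0,0,0,0,0]}}

```text
time: 45.4
ee_pos: [422.8, -200.4, 297.4]
eef_rot: [3.141, -0.001, 3.091]
wrist_force: [0.7, -1.1, 0.3]
opening: 85.4
gripper_force: 0.0
```

Call:
{"api": "servo_tool", "payload": {"travel": [[0,0,-4],[0,0,-2],[0,0,0],[0,0,0],[0,0,0]], "yaw": [0,0,0,0,0]}}

```text
time: 45.82
ee_pos: [423.0, -200.5, 354.6]
eef_rot: [3.141, -0.001, 3.091]
wrist_force: [0.4, -0.3, -1.0]
opening: 85.2
gripper_force: 0.0
```

Run:
```python
from h import *
g=vision.grab_frame("scene");o=r.get_obs();print(o["time"],o["ee_pos"])
cv2.imwrite("pics/s10.png",cv2.resize(g[130:430,140:500],None,fx=2.0,fy=2.0))
```

```text
45.8667 [ 422.923622   -200.45085798  354.20430659]
```

View pics/s10.png

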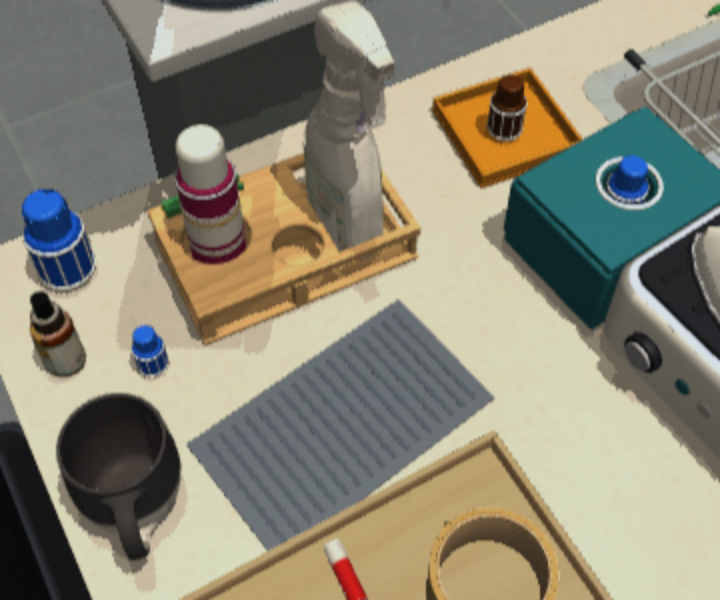

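The can (210,190) and the bottle (345,150) are back in their openings. The blue cartridge is in the port (630,180), the brown one is in the tray (508,105), and the dropper bottle and mug have not moved. Handing in.

```bash
python3 -c "
from cell import workorder
print(workorder.hand_in())"
```

```text
the job is handed in; nothing more can be done
None
```

The job is handed in after about 46 s on the robot clock, with no verdict returned: in the last picture the blue cartridge is down in the port, the brown one stands in the tray, the spray bottle and can are upright in their rack openings, and the dropper bottle and mug look unmoved.

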